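# Gauge the blind bore

## Robot

A 7-joint arm with a two-finger parallel gripper is mounted at the origin on the work surface. World frame = base frame: x ahead of the robot, y to its left, z up, the work surface at z = 0. Lengths are in m, angles in rad, forces in N, time in s.
With the tool pointing down it reaches from about 0.425 to 0.95 m from the base axis. Payload 4.7 kg.
Tool frame: the origin (TCP) lies between the finger pads; the fingertips stand 25 mm ahead of it and the grasp point (between the pads) lies 6 mm ahead of it; x points along the fingers, z is the direction in which the jaws open and shut, and the axes are right-handed (so a half turn about x gives the same grasp; the last joint's range is limited). The gripper opens to 85 mm and grips with 20 to 120 N. Pads are 22 mm wide; open, the fingers measure 114 mm over their backs; the gripper's body (76 mm by 85 mm) begins 54 mm behind the grasp point. The pads swing forward as they close: fully open they stand 13 mm farther back than shut.
Start: joints at [1.224, 0.469, -0.049, 1.532, 0.024, 1.141, -0.082], TCP at [0.211, -0.641, 0.256] pointing down, gripper open.
Joint ranges: [-2.59, 2.59], [-0.33, 1.99], [-1.39, 1.29], [0.1, 2.45], [-1.04, 4.18], [0.21, 1.99], [-2.66, 2.66]. Speed limits (rad/s): [2.57, 2.57, 3.14, 3.14, 3.14, 3.14, 3.14].

## Interface

Orientations are given as a 3x3 rotation matrix whose columns are the frame's x, y, z axes.
In Python, from rig import * gives the robot as it stands. Calls block until the motion is done:
- movep(position, orientation): joint-space move of the TCP to a pose.
- move_l(position, attitude=None, feed=0.15, until_force=None): straight line of the TCP; attitude=None keeps the orientation; feed is the mean speed in m/s. With until_force (N) it stops when the force on the tool has changed by that much, and returns True; else False.
- move_joints(angles): joint-space move.
- command_gripper(opening, newtons=None): finger opening in m; newtons is the grip in N (None keeps the last); returns when the fingers have stopped.
- sleep(seconds).
- inverse_kinematics(position, orientation): joint angles nearest the present ones, or None.
- sense(): the state.
- camera(name): name is "scene" or "side" or "wrist"; returns (picture, depth): 384x512x3 uint8, red, green, blue; 384x512 float32, m along the optical axis (not along the pixel's ray), 0 where there is no reading.
- camera_params(name): a dict with "K" (3x3 intrinsics, pixels), "position" and "rotation" of the camera in the world; the wrist camera has in their place "tool_from_camera" (4x4, takes a point from camera to tool coordinates, whose origin is the TCP and whose axes are the tool frame's). Camera axes: x right, y down, z forward; pixel columns grow to the right and rows downward; lengths in m; the calibration is good to about 2 mm. A picture is of the moment at which its call begins: read the wrist's pose just before it. camera_params takes no time and is no camera call.
A pose or a line that the arm cannot do raises Unreachable and nothing moves.
- finish_job(): hands the job in, once; it reports no verdict.
The state is a dict: "time_s": time; "joint_pos": joint angles; "qd": joint speeds; "joint_efforts": joint torques, N m; "position": TCP position; "tcp_rot": TCP orientation; "wrist_force": force on the tool from outside, world axes, zero at the start; "ft_torque": the same for the moment, N m; "finger_gap": finger opening in m.
Only numpy, scipy, OpenCV 4.12 (cv2) and the standard library are available. Lean on these libraries where they do the work, as an engineer would, in place of code of your own. Each camera call takes 0.05 s, during which the arm holds its last target. There are 200 camera calls.

## Task

Lift the depth gauge out of its holder, put its rod into the blind bore of the steel socket block and push it down until the rod is fully home on the bottom of the bore, letting the rim slide the stiff collar up the rod so that the collar marks the depth. Feel for the bottom gently and stop pushing as soon as the rod meets it, without ramming or forcing it, then let go and leave the gauge standing in the bore with the collar against the rim. Do not knock away the tape measure, gusset plate, gas diffuser or pipe offcut lying about.

Things in the scene. Friction and masses are not known exactly. Their poses are not given: they have to be found in the camera images.
- gauge_grip (a point): Centre of the square dark steel grip (22 x 22 mm, 56 mm tall, flat sides along its x and y axes) of the depth gauge, half-way up the grip; z points up along the rod. Under the grip, 28 mm below this point, is a round hand guard 36 mm across; below it a round rod, 12 mm diameter, whose foot is 124 mm below this point. Gauge 157 mm tall, about 0.2 kg. It starts standing loosely in the holder, leaning up to 3 degrees.
- gauge: The depth gauge; its origin is the centre of the rod's foot (the lower end of the gauge, tapered over the last 4 mm from 12 mm to 8 mm diameter), axes as for gauge_grip.
- collar_face (a point): Centre of the underside of the collar, a brass disc 28 mm diameter and 12 mm thick on the rod. It starts 30 to 38 mm above the rod's foot and can slide up to 75 mm above it. It grips the rod by friction: about 5 N along the rod moves it, more than the gauge's weight, and it stays where it is left.
- holder: The gauge's holder: a low square aluminium block, 70 x 70 x 32 mm, fixed to the table, with one upright hole 13.5 mm across and 26 mm deep in its middle, in which the gauge stands at the start. Origin at the centre of its underside.
- bore_mouth (a point): Centre of the bore's mouth, in the top face of the socket block, 82 mm above the table. The bore is upright, 14 mm across (1 mm play each side of the 12 mm rod), countersunk 3 mm at the mouth. It is blind: its flat bottom (bore_floor, on the hidden plug) lies 46 to 68 mm below the mouth, different every time and not measured; it has to be felt.
- block: The socket block: a dark steel block with a bright machined top, 60 x 60 mm and 82 mm tall with a low bolted flange on two sides (108 mm long over the flanges, along its x axis), fixed to the table. Origin at the centre of its underside, straight below the bore's mouth.
- tape: Chrome tape measure, 70 x 62 x 34 mm, lying loose; bystander. Origin at the centre of its underside.
- gusset: Green steel gusset plate about 80 x 80 x 8 mm, lying flat and loose; bystander. Origin on its underside.
- diffuser: Small brass gas diffuser, 20 mm diameter, 34 mm tall, standing loose; bystander. Origin at the centre of its underside.
- pipe: Offcut of steel pipe, 48 mm diameter, 50 mm tall, standing loose; bystander. Origin at the centre of its underside.
Mind the look-alikes: they are no part of the job. What is shaped like the block but green or pink is not meant.

How it is judged:
On the way, in this order (a step that is already met when the one before it is completed fails the run):
1. the rod's foot is in the bore (z of gauge in the frame of bore_mouth below -0.008 m and horizontal distance between gauge and bore_mouth below 0.006 m), for 0.05 s.
2. the rod stands on the bottom of the bore (distance between gauge and bore_floor below 0.0035 m and contact force between gauge and plug above 1 N), for 0.1 s.
At the end, for the whole second after the job is handed in: The gauge is released and at rest, standing upright (within 0.12 rad) in the bore, its foot within 1.5 mm of the bore's bottom, and the collar's underside within 2.5 mm of the bore's mouth (z of gauge in the frame of bore_floor below 0.0015 m and horizontal distance between gauge and bore_floor below 0.004 m and angle between gauge's own z axis and vertical below 0.12 rad and z of collar_face in the frame of bore_mouth between -0.0025 and 0.0025 m and linear speed of gauge below 0.01 m/s and angular speed of gauge below 0.1 rad/s); the robot touches nothing.
It fails at once if the gauge is forced against the block or the bore's bottom with more than 40 N (contact force between gauge and block above 40 N or contact force between gauge and plug above 40 N).
It fails at once if the chrome tape measure is knocked more than 20 mm away (distance of tape from where it was at the start of the episode above 0.02 m).
It fails at once if the gusset plate is knocked more than 20 mm away (distance of gusset from where it was at the start of the episode above 0.02 m).
It fails at once if the brass gas diffuser is knocked more than 20 mm away (distance of diffuser from where it was at the start of the episode above 0.02 m).
It fails at once if the pipe offcut is knocked more than 20 mm away (distance of pipe from where it was at the start of the episode above 0.02 m).
It also fails if it takes over 51 s, if anything falls off the work surface, if the arm or the gripper's body presses on something with over 40 N, if the wrist force passes 120 N, or if a joint passes its speed limit or range.

## Working session

There is one attempt and no reset: what is moved stays moved. The work goes in short steps, each a Python script; the robot and the scene stay as the last script left them, time stands still between calls to the robot, and variables do not carry over. Pictures are saved under pics/ and viewed, about 8 in all and at most 12, crops included, and the job is handed in when it is done.

```bash
mkdir -p pics; ls; cat > h.py <<'E'
from rig import *
import numpy as np, cv2
def grab(n):
    s=sense(); im,d=camera(n); p=camera_params(n); K=np.array(p["K"])
    if n=="wrist":
        T=np.array(p["tool_from_camera"]); R0=np.array(s["tcp_rot"]); R=R0@T[:3,:3]; t=np.array(s["position"])+R0@T[:3,3]
    else: R=np.array(p["rotation"]); t=np.array(p["position"])
    return im,d,K,R,t
def rayz(u,v,z,K,R,t):
    r=R@np.linalg.inv(K)@np.array([u,v,1.]); return t+r*(z-t[2])/r[2]
def cloud(d,K,R,t):
    v,u=np.mgrid[:d.shape[0],:d.shape[1]]
    P=np.stack([(u-K[0,2])/K[0,0]*d,(v-K[1,2])/K[1,1]*d,d],-1)@R.T+t
    P[d<=0]=np.nan; return P
E
python3 - <<'E'
from h import *
for n in("scene","side"):
    im,d,K,R,t=grab(n); np.savez(f"{n}.npz",im=im,d=d,K=K,R=R,t=t)
    cv2.imwrite(f"pics/{n}0.png",im[...,::-1]); print(n,t,R[:,2])
s=sense();print(s["time_s"],s["tcp_rot"],s["wrist_force"])
E
```

```text
pics
scene [ 1.17423852 -0.08030566  0.57129538] [-0.78284797  0.09829223 -0.61440027]
side [0.45216547 0.79754444 1.02339172] [ 0.08695472 -0.64823113 -0.75646234]
0.1 [[-6.28299487e-04  9.49908824e-01  3.12526529e-01]
 [ 1.65462327e-03  3.12527150e-01 -9.49907386e-01]
 [-9.99998434e-01 -7.97126557e-05 -1.76810190e-03]] [ 0.30293001  0.48576943 -0.21061142]
```

View pics/scene0.png

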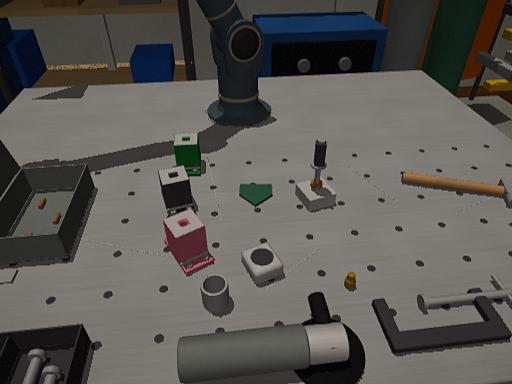

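View pics/side0.png

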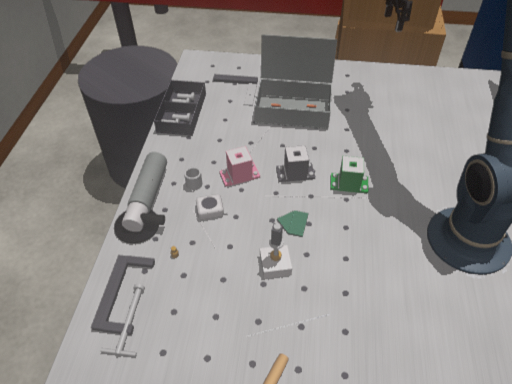

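The dark steel block's bore is at scene (175,174) and side (297,154). The gauge grip is at scene (320,153) and side (277,233), with the holder around it. The tape, gusset, diffuser and pipe lie towards the camera. Next I'll get coordinates for these.

```bash
python3 - <<'E'
from h import *
np.set_printoptions(precision=4,suppress=True)
for n in("scene","side"):
    f=np.load(n+".npz"); im,d,K,R,t=[f[k] for k in("im","d","K","R","t")]
    P=cloud(d,K,R,t); X,Y,Z=P[...,0],P[...,1],P[...,2]
    b={"scene":(174,174),"side":(297,154)}[n]; g={"scene":(320,153),"side":(277,233)}[n]
    bo=rayz(*b,.082,K,R,t); gr=rayz(*g,.13,K,R,t); print(n,"bore",bo,"grip",gr, P[g[1],g[0]])
    m=(abs(Z-.082)<.005)&(np.hypot(X-bo[0],Y-bo[1])<.06)
    c,sz,a=cv2.minAreaRect(P[m][:,:2].astype(np.float32)*1000); print("top",m.sum(),c,sz,a)
    m=(abs(Z-.032)<.005)&(np.hypot(X-gr[0],Y-gr[1])<.07)
    c,sz,a=cv2.minAreaRect(P[m][:,:2].astype(np.float32)*1000); print("holder",m.sum(),c,sz,a)
    for z in(.105,.12,.135,.15):
        m=(abs(Z-z)<.006)&(np.hypot(X-gr[0],Y-gr[1])<.06); print(z,m.sum(),P[m].mean(0))
    m=(Z>.005)&(Z<.2)&(X>.3)&(X<.95)&(abs(Y)<.45)
    k,l,st,ce=cv2.connectedComponentsWithStats(m.astype(np.uint8))
    for i in range(1,k):
        if st[i,4]>40: q=P[l==i]; print(ce[i],q.min(0),q.max(0))
E
```

```text
scene bore [ 0.4681 -0.1836  0.082 ] grip [0.4976 0.1408 0.13  ] [0.5047 0.1385 0.1347]
top 449 (471.6741943359375, -186.0899658203125) (63.82131576538086, 60.02491760253906) 13.99610710144043
holder 482 (496.8664245605469, 139.78363037109375) (73.42484283447266, 72.72087097167969) 15.36412239074707
0.105 89 [0.506  0.1374 0.1031]
0.12 51 [0.5063 0.137  0.1195]
0.135 53 [0.5071 0.1371 0.1348]
0.15 55 [0.5072 0.1377 0.1502]
[183.6533 207.6844] [ 0.3003 -0.2271  0.0051] [ 0.6954 -0.1078  0.0852]
[316.3328 181.8163] [0.4569 0.0968 0.005 ] [0.5419 0.1835 0.1632]
[ 66.5888 216.491 ] [ 0.3789 -0.4499  0.005 ] [ 0.6228 -0.3948  0.0723]
[419.1462 179.3304] [0.4484 0.3725 0.005 ] [0.4979 0.4498 0.026 ]
[255.033  192.2097] [ 0.4243 -0.039   0.005 ] [0.5089 0.0432 0.0109]
[261.566 263.077] [ 0.6578 -0.0528  0.0052] [0.7366 0.0221 0.0364]
[350.0336 280.1275] [0.7509 0.1316 0.0053] [0.7668 0.15   0.0354]
[214.4961 292.2464] [ 0.7373 -0.1301  0.0051] [ 0.7851 -0.0824  0.0522]
[447.5447 322.5652] [0.7753 0.1657 0.0051] [0.8972 0.418  0.028 ]
[276.4637 351.083 ] [ 0.8003 -0.1621  0.005 ] [0.9342 0.1
[... 791 characters left out ...]
0.0731]
[295.3843 164.2508] [ 0.4147 -0.2532  0.0051] [ 0.5298 -0.1413  0.0869]
[238.4795 166.2442] [ 0.5746 -0.2482  0.0052] [ 0.6949 -0.1051  0.0898]
[142.4638 202.6026] [ 0.7992 -0.1598  0.005 ] [0.9399 0.1273 0.0715]
[345.4873 174.0438] [ 0.3    -0.1938  0.0051] [ 0.3676 -0.1245  0.087 ]
[192.7237 177.2973] [ 0.7356 -0.1281  0.0052] [ 0.7837 -0.0758  0.0541]
[209.7432 206.1062] [ 0.6443 -0.0471  0.0051] [0.7324 0.0298 0.0391]
[280.9937 244.6577] [ 0.4262 -0.0375  0.005 ] [0.5378 0.1864 0.1668]
[174.0278 251.25  ] [0.7453 0.1398 0.006 ] [0.7632 0.1568 0.0373]
[119.0234 301.8594] [0.7742 0.1698 0.005 ] [0.8956 0.4228 0.0312]
[276.3023 369.1234] [0.4434 0.3775 0.0053] [0.4908 0.4482 0.0312]
```

```bash
cat >> h.py <<'E'
def Rd(a):
    z=np.array([np.cos(a),np.sin(a),0]); x=np.array([0,0,-1.]); return np.column_stack([x,np.cross(z,x),z])
E
python3 - <<'E'
from h import *
np.set_printoptions(precision=4,suppress=True)
T=np.array(camera_params("wrist")["tool_from_camera"]); print(T)
def look(p,h,a,n):
    # put camera axis over p, TCP height h
    R=Rd(a); off=R@T[:3,3]; d=R@T[:3,2]; k=(p[2]-h-off[2])/d[2]
    q=np.array(p)-k*d-off; q[2]=h; print(n,q)
    if inverse_kinematics(q,R) is None: print("unreach"); return
    movep(q,R); sleep(.3)
    im,d,K,Rc,t=grab("wrist"); np.savez(n+".npz",im=im,d=d,K=K,R=Rc,t=t); cv2.imwrite(f"pics/{n}.png",im[...,::-1])
for a in (-20,-110,75,165):
    print(a,[inverse_kinematics([x,y,.3],Rd(np.radians(a))) is not None for x,y in((.47,-.18),(.497,.141))])
look((.4705,-.183,.082),.26,np.radians(-76),"wb")
look((.497,.141,.13),.34,np.radians(-75),"wg")
s=sense(); print(s["time_s"],s["joint_pos"])
a=cv2.imread("pics/wb.png");b=cv2.imread("pics/wg.png")
if b is not None: cv2.imwrite("pics/w2.png",cv2.resize(np.hstack([a,b]),(800,300)))
E
```

```text
[[-0.0003 -0.2859  0.9583 -0.1175]
 [ 0.0008 -0.9583 -0.2859  0.0721]
 [ 1.      0.0007  0.0005  0.0016]
 [ 0.      0.      0.      1.    ]]
-20 [True, True]
-110 [True, True]
75 [True, True]
165 [False, True]
wb [ 0.4857 -0.1774  0.26  ]
wg [0.5213 0.1493 0.34  ]
4.025 [ 0.1242  0.2349 -0.5762  1.7115  0.1348  1.2352 -1.7941]
```

View pics/w2.png

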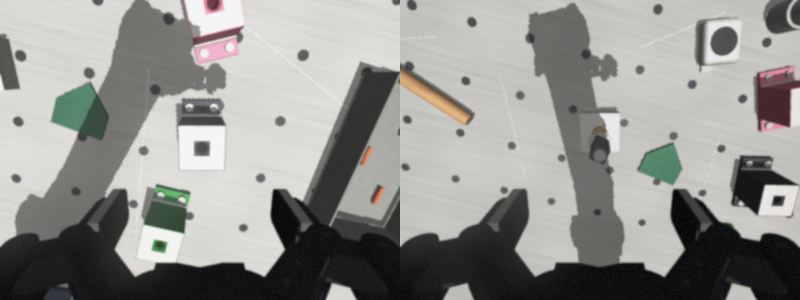

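Left: the bore is the dark square at about (258,190) in the full picture, on the bright top. Right: the gauge stands at about (256,190), with the grip edge visible. I'll refine both and view an enlarged crop of the grip.

```bash
python3 - <<'E'
from h import *
np.set_printoptions(precision=4,suppress=True)
f=np.load("wb.npz"); im,d,K,R,t=[f[k] for k in("im","d","K","R","t")]
P=cloud(d,K,R,t)
g=im.mean(-1); v,u=np.mgrid[:384,:512]
w=(g<120)&(np.hypot(u-258,v-190)<18); uv=(u[w].mean(),v[w].mean()); print(w.sum(),uv,"bore",rayz(*uv,.082,K,R,t))
m=((g>190)&(abs(P[...,2]-.082)<.008)&(np.hypot(u-258,v-190)<60)).astype(np.uint8)
c=max(cv2.findContours(m,0,2)[0],key=cv2.contourArea)
q=np.array([rayz(*p[0],.082,K,R,t)[:2]*1000 for p in c],np.float32); print("top",cv2.minAreaRect(q),np.nanmedian(P[m>0][:,2]))
f=np.load("wg.npz"); im,d,K,R,t=[f[k] for k in("im","d","K","R","t")]
P=cloud(d,K,R,t)
for lo,hi in((.155,.175),(.11,.15),(.09,.105)):
    m=(P[...,2]>lo)&(P[...,2]<hi)&(np.hypot(P[...,0]-.497,P[...,1]-.141)<.05)
    if m.sum()>5: print(lo,m.sum(),np.median(P[m],0),u[m].mean(),v[m].mean(),cv2.minAreaRect(P[m][:,:2].astype(np.float32)*1000))
m=(abs(P[...,2]-.032)<.005)&(np.hypot(P[...,0]-.497,P[...,1]-.141)<.07); print("holder",cv2.minAreaRect(P[m][:,:2].astype(np.float32)*1000))
cr=im[130:260,196:316][...,::-1]; cr=np.clip(cr.astype(float)*2.2,0,255).astype(np.uint8)
cv2.imwrite("pics/wgc.png",cv2.resize(cr,None,fx=4,fy=4,interpolation=2))
E
```

```text
269 (np.float64(258.20446096654274), np.float64(189.7806691449814)) bore [ 0.4704 -0.1866  0.082 ]
top ((470.4626770019531, -186.6796875), (58.100059509277344, 59.96064758300781), 13.99395751953125) 0.08197425967666974
0.155 445 [0.4985 0.1403 0.1587] 255.48314606741573 196.5505617977528 ((497.1133728027344, 139.81324768066406), (21.676280975341797, 21.714174270629883), 79.92172241210938)
0.11 229 [0.5071 0.1422 0.132 ] 256.07423580786025 182.02620087336246 ((503.697998046875, 143.37020874023438), (14.513359069824219, 29.175647735595703), 31.585643768310547)
0.09 237 [0.5071 0.1447 0.1017] 254.57805907172997 175.53164556962025 ((501.64593505859375, 141.130615234375), (25.178369522094727, 34.89616012573242), 17.206575393676758)
holder ((497.04583740234375, 139.86532592773438), (70.76175689697266, 69.57452392578125), 16.11176872253418)
```

View pics/wgc.png

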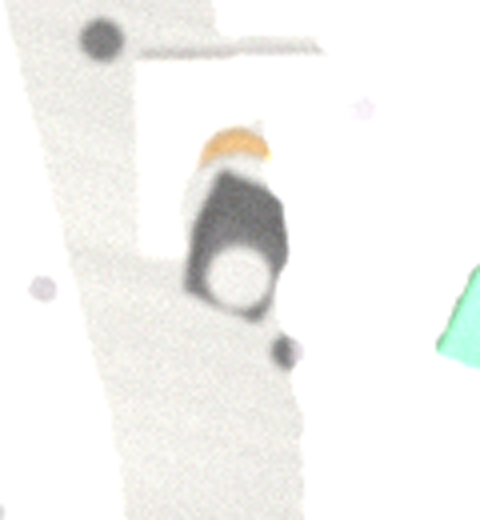

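The grip's flat sides lie at about 81°/-9° in world. The top of the grip (497.1, 139.8) sits above the holder centre (497.0, 139.9), so the lean is under 1°. Now I'll grasp, lift and check tilt.

```bash
python3 - <<'E'
from h import *
np.set_printoptions(precision=4,suppress=True)
R=Rd(np.radians(-99)); H=np.array([.4970,.1399])
movep([*H,.235],R)
print(sense()["wrist_force"])
print(move_l([*H,.140],feed=.08,until_force=8)); command_gripper(.0,40); sleep(.2)
s=sense(); print(s["finger_gap"],s["wrist_force"],s["position"],s["time_s"])
if .018<s["finger_gap"]<.027:
    move_l([*H,.265],feed=.08)
    s=sense(); print(s["finger_gap"],s["wrist_force"],s["position"],s["time_s"])
    movep([.4704,-.1866,.265],R); sleep(.3)
o=[]
for n,c in(("scene",(90,60)),("side",(200,50))):
    im,d,K,Rc,t=grab(n); np.savez(n+"1.npz",im=im,d=d,K=K,R=Rc,t=t)
    p=Rc.T@(np.array([.4704,-.1866,.12])-t); uv=(K@p)[:2]/p[2]; print(n,uv,K[0,0],p[2])
    x,y=int(uv[0])-50,int(uv[1])-75; print(x,y); o.append(np.clip(cv2.resize(im[y:y+150,x:x+100,::-1],None,fx=4,fy=4,interpolation=cv2.INTER_CUBIC)*1.6,0,255))
s=sense(); print(s["wrist_force"],s["position"],s["finger_gap"],s["time_s"])
cv2.imwrite("pics/h1.png",np.hstack(o))
E
```

```text
[0.7896 0.3147 0.201 ]
False
0.021901156166600017 [-0.5599  0.2219  2.511 ] [0.4972 0.1401 0.1402] 6.6667
0.021422600489552825 [ 0.0355  0.1287 -1.7482] [0.4967 0.1398 0.2645] 8.3833
scene [170.1316 160.5325] 374.28417612359107 0.8178266465915852
120 85
side [297.7404 142.1376] 475.4316785440465 1.3229204549972444
247 67
[-0.1277 -0.7893 -2.0695] [ 0.4706 -0.1862  0.265 ] 0.02145473691332505 10.025[ WARN:0@7.599] global loadsave.cpp:1063 imwrite_ Unsupported depth image for selected encoder is fallbacked to CV_8U.
```

View pics/h1.png

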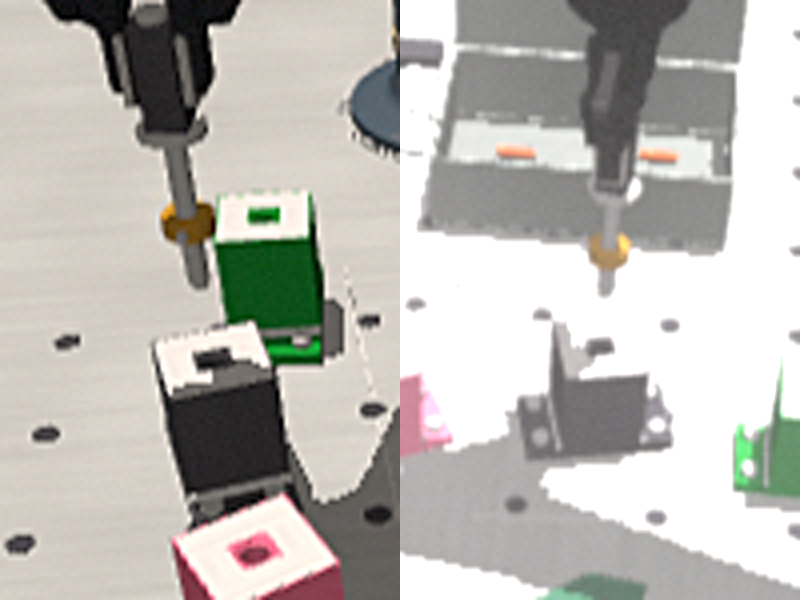

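The gauge is held with its collar on, hovering over the block. In the scene view the foot is near full-picture (169.5,156.5), in the side view near (298.5,139.5). The scene view suggests a small tilt, so I'll measure the axis in both views.

```bash
cat > ax.py <<'E'
from h import *
np.set_printoptions(precision=4,suppress=True)
def axis(n,f,rows,guess):
    im,K,R,t=f["im"],f["K"],f["R"],f["t"]; g=im.astype(float).mean(-1); pts=[]
    for r in rows:
        c=guess(r); u=np.arange(int(c)-8,int(c)+10); b=np.median(np.r_[g[r,u[:3]],g[r,u[-3:]]]); w=np.clip(b-g[r,u]-12,0,None); w[abs(u-c)>6]=0
        pts.append((np.sum(u*w)/w.sum(),r))
    p=np.array(pts); k=np.polyfit(p[:,1],p[:,0],1); print(n,"line",k,"resid",np.std(p[:,0]-np.polyval(k,p[:,1])))
    ray=lambda v:R@np.linalg.inv(K)@np.array([np.polyval(k,v),v,1.])
    a,b=ray(rows[0]),ray(rows[-1]); N=np.cross(a,b); return N/np.linalg.norm(N),t,k
def fit(n1,g1,r1,n2,g2,r2):
    N1,t1,k1=axis("scene",n1,r1,g1);N2,t2,k2=axis("side",n2,r2,g2)
    d=np.cross(N1,N2); d/=np.linalg.norm(d)*np.sign(d[2])
    A=np.array([N1,N2,[0,0,1]]); 
    for z in(.131,.255): print(z,np.linalg.solve(A,[N1@t1,N2@t2,z]))
    print("dir",d,"tilt deg",np.degrees(np.arctan2(d[:2],d[2]))); return d
E
python3 - <<'E'
from ax import *
a,b=np.load("scene1.npz"),np.load("side1.npz")
fit(a,lambda r:163.7+(r-121.2)*5.8/35.3,list(range(122,134))+list(range(145,155)),b,lambda r:300-(r-118.2)*1.5/21.3,list(range(125,139)))
for n,f in(("scene",a),("side",b)):
    K,R,t=f["K"],f["R"],f["t"]
    for z in(.131,.2,.082):
        p=R.T@(np.array([.4704,-.1866,z])-t); print(n,z,(K@p)[:2]/p[2])
# bore in each picture, before arm shadow
for n,c in(("scene",(174,174)),("side",(297,154))):
    f=np.load(n+".npz"); g=f["im"].mean(-1); v,u=np.mgrid[:384,:512]; near=(np.hypot(u-c[0],v-c[1])<5); w=np.clip(110-g,0,None)*near
    uv=(u*w).sum()/w.sum(),(v*w).sum()/w.sum(); print(n,"bore",uv,rayz(*uv,.082,f["K"],f["R"],f["t"]))
E
```

```text
scene line [  0.2683 130.3211] resid 0.7187629257275412
side line [nan nan] resid nan
0.131 [nan nan nan]
0.255 [nan nan nan]
dir [nan nan nan] tilt deg [nan nan]
scene 0.131 [169.388  156.2813]
scene 0.2 [164.4251 127.9094]
scene 0.082 [172.6086 174.6929]
side 0.131 [297.9767 139.1954]
side 0.2 [299.5302 119.8553]
side 0.082 [296.9464 152.0228]
scene bore (np.float64(173.3753682969947), np.float64(174.41060695344729)) [ 0.4695 -0.1849  0.082 ]
side bore (np.float64(296.70673712021136), np.float64(153.23910171730515)) [ 0.4707 -0.1816  0.082 ]ax.py:7: RuntimeWarning: invalid value encountered in scalar divide
  pts.append((np.sum(u*w)/w.sum(),r))
```

Eyeballed axis against projected vertical through the planned bore position: scene foot 169.5 vs 169.4 px, side foot 298.5 vs 298.0 px, and the slopes match. The tilt is negligible and the foot is within about 1–2 mm, well inside the countersink's capture range. I'll insert gently to about 27 mm, above where the collar touches, while watching the side forces.

```bash
python3 - <<'E'
from h import *
np.set_printoptions(precision=4,suppress=True)
B=[.4704,-.1866]
def st(m,hit=None):
    s=sense(); print(m,hit,np.array(s["position"]),np.array(s["wrist_force"]),np.array(s["ft_torque"]),round(s["finger_gap"],4),round(s["time_s"],2))
st("start")
h=move_l([*B,.212],feed=.06,until_force=5); st("mouth+4",h)
for z in(.206,.200,.194,.189):
    if h: break
    h=move_l([*B,z],feed=.02,until_force=5); st(z,h)
E
```

```text
start None [ 0.4706 -0.1862  0.265 ] [-0.1277 -0.7893 -2.0695] [-0.058   0.0431 -0.0291] 0.0215 10.03
mouth+4 False [ 0.4706 -0.1866  0.2122] [ 0.8201 -0.1981 -1.8072] [ 0.1156 -0.0408  0.0196] 0.0214 11.06
0.206 False [ 0.4705 -0.1864  0.2058] [ 0.3224  1.4206 -2.7409] [ 0.3164 -0.3168 -0.0455] 0.0215 11.51
0.2 False [ 0.4705 -0.1864  0.1997] [ 1.1778  1.2688 -4.4954] [ 0.4681 -0.4869  0.0022] 0.0213 11.96
0.194 False [ 0.4705 -0.1865  0.1937] [ 2.5642  1.4911 -4.9101] [ 0.5628 -0.5718  0.0482] 0.0213 12.41
0.189 False [ 0.4704 -0.1865  0.1887] [ 3.2247  2.4302 -3.9017] [ 0.7638 -0.6854 -0.0167] 0.0216 12.81
```

Side force is building towards +x and +y, so the bore centre lies a bit that way, which agrees with the fixed cameras' bore estimates. I'll shift to null it.

```bash
python3 - <<'E'
from h import *
np.set_printoptions(precision=4,suppress=True)
B=np.array([.4704,-.1866])
for i in range(6):
    f=np.array(sense()["wrist_force"])[:2]-[.2,-.3]
    if np.hypot(*f)<.9: break
    B=B+np.clip(f*.0003,-.0007,.0007); move_l([*B,.189],feed=.01); sleep(.1)
    s=sense(); print(B,np.array(s["position"]),np.array(s["wrist_force"]),np.array(s["ft_torque"]),round(s["time_s"],2))
o=[]
for n in("scene","side"):
    im,d,K,Rc,t=grab(n)
    p=Rc.T@(np.array([.4704,-.1866,.11])-t); uv=(K@p)[:2]/p[2]; x,y=int(uv[0])-50,int(uv[1])-75
    o.append(np.clip(cv2.resize(im[y:y+150,x:x+100,::-1],None,fx=4,fy=4,interpolation=2)*1.6,0,255).astype(np.uint8))
cv2.imwrite("pics/h2.png",np.hstack(o))
E
```

```text
[ 0.4711 -0.1859] [ 0.4707 -0.1862  0.1889] [ 0.7921 -0.1021 -2.7489] [ 0.2023 -0.2012  0.0103] 13.16
```

View pics/h2.png

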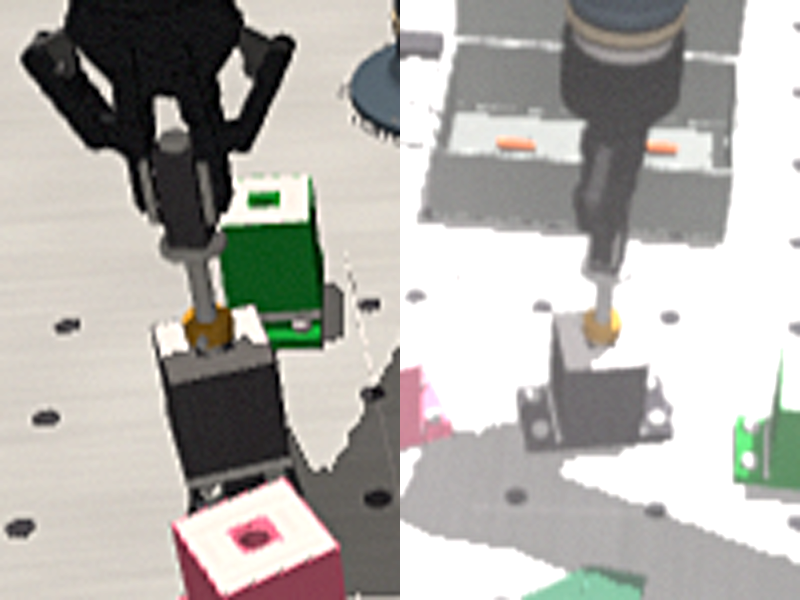

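The rod is in the bore, the collar sits just above the rim (scene crop about (208,325)), and the side force is nulled. Next I'll push slowly to 43 mm, before the shallowest possible bottom, to learn the collar drag.

```bash
python3 - <<'E'
from h import *
np.set_printoptions(precision=3,suppress=True)
B=[.4711,-.1859]
for z in np.arange(.186,.1725,-.002):
    h=move_l([*B,z],feed=.012,until_force=9)
    s=sense(); print(round(z,4),h,np.array(s["position"]),np.array(s["wrist_force"]),round(s["time_s"],2))
    if h: break
E
```

```text
0.186 False [ 0.471 -0.186  0.186] [-1.584  0.533 -1.817] 13.66
0.184 False [ 0.471 -0.186  0.184] [-0.508 -0.384 -1.122] 13.97
0.182 False [ 0.471 -0.186  0.182] [ 0.757  0.345 -0.159] 14.29
0.18 False [ 0.471 -0.186  0.18 ] [-0.334  0.053  2.418] 14.61
0.178 False [ 0.471 -0.186  0.178] [ 0.011 -0.508  1.275] 14.93
0.176 False [ 0.471 -0.186  0.176] [ 0.618 -0.501  1.607] 15.24
0.174 False [ 0.471 -0.186  0.174] [ 0.875 -0.21   0.605] 15.56
```

```bash
python3 - <<'E'
from h import *
np.set_printoptions(precision=3,suppress=True)
B=[.4711,-.1859]
h=move_l([*B,.146],feed=.008,until_force=5)
for i in range(4):
    s=sense(); print(h,np.array(s["position"]),np.array(s["wrist_force"]),round(s["finger_gap"],4),round(s["time_s"],2)); sleep(.1)
E
```

```text
True [ 0.471 -0.186  0.159] [-1.247 -0.478  4.008] 0.0216 17.47
True [ 0.471 -0.186  0.159] [-0.596  0.358  2.629] 0.0217 17.57
True [ 0.471 -0.186  0.159] [-0.633  0.089  1.902] 0.0217 17.67
True [ 0.472 -0.186  0.159] [-2.078  0.139  1.141] 0.0217 17.77
```

It stopped at about 58 mm depth, but the force relaxed. I'll probe again to confirm it is the bottom and not a drag spike.

```bash
python3 - <<'E'
from h import *
np.set_printoptions(precision=4,suppress=True)
B=[.4711,-.1859]
z0=sense()["position"][2]
for dz in(.0005,.001,.0015,.002,.0025,.003):
    h=move_l([*B,z0-dz],feed=.005,until_force=8)
    s=sense(); print(dz,h,np.array(s["position"]),np.array(s["wrist_force"]),round(s["time_s"],2))
    if h or s["wrist_force"][2]>11: break
sleep(.3); s=sense(); print(np.array(s["position"]),np.array(s["wrist_force"]),s["finger_gap"])
E
```

```text
0.0005 False [ 0.4713 -0.1858  0.1592] [-1.5633  0.3627  5.2213] 18.35
0.001 False [ 0.4714 -0.1858  0.1591] [-2.7736  0.5962  8.3681] 18.6
0.0015 False [ 0.4714 -0.1858  0.1591] [-3.3386  1.0875 11.4141] 18.85
[ 0.4714 -0.1858  0.1591] [-4.1802  1.0103 12.6178] 0.021681705948700756
```

The position stalls at z=0.1591 while the force climbs in proportion to the commanded depth, so the rod is on the bottom (about 10 N). I'll ease the preload, release, back off and inspect.

```bash
python3 - <<'E'
from h import *
np.set_printoptions(precision=4,suppress=True)
move_l([.4713,-.1859,.1587],feed=.005); sleep(.2); s=sense(); print(np.array(s["position"]),np.array(s["wrist_force"]))
command_gripper(.07); sleep(.2); s=sense(); print(s["finger_gap"],np.array(s["position"]),np.array(s["wrist_force"]))
p=np.array(s["position"]); move_l([p[0],p[1],.27],feed=.08)
movep([.50,-.02,.34],Rd(np.radians(-99))); sleep(.3)
print(sense()["time_s"],np.array(sense()["wrist_force"]))
o=[]
for n in("scene","side"):
    im,d,K,Rc,t=grab(n); np.savez(n+"2.npz",im=im,d=d,K=K,R=Rc,t=t)
    p=Rc.T@(np.array([.4711,-.1859,.12])-t); uv=(K@p)[:2]/p[2]; x,y=int(uv[0])-40,int(uv[1])-50; print(x,y)
    o.append(np.clip(cv2.resize(im[y:y+110,x:x+80,::-1],None,fx=5,fy=5,interpolation=2)*1.6,0,255).astype(np.uint8))
    P=cloud(d,K,Rc,t); m=(np.hypot(P[...,0]-.4711,P[...,1]+.1859)<.03)&(P[...,2]>.1); q=P[m]; print(n,"top z",np.percentile(q[:,2],99))
    for lo,hi in((.12,.13),(.13,.145),(.145,.165),(.165,.19)):
        k=q[(q[:,2]>lo)&(q[:,2]<hi)]; print(lo,len(k),k.mean(0) if len(k) else "")
    h=im[...,0].astype(int)-im[...,2]; v,u=np.mgrid[:384,:512]; w=(h>40)&(np.hypot(P[...,0]-.4711,P[...,1]+.1859)<.03); print("brass",w.sum(),np.percentile(P[w][:,2],[2,50,98]))
cv2.imwrite("pics/h3.png",np.hstack(o))
E
```

```text
[ 0.4714 -0.1858  0.1591] [-1.5632  0.1836  7.2403]
0.06987810920724762 [ 0.4713 -0.1859  0.1587] [-0.2652 -1.1385 -1.2181]
23.025 [-0.0167  0.4948  0.4212]
130 110
scene top z 0.18246350410336046
0.12 84 [ 0.4804 -0.1851  0.1233]
0.13 78 [ 0.4801 -0.1847  0.1378]
0.145 103 [ 0.4804 -0.1846  0.1554]
0.165 127 [ 0.4772 -0.1847  0.1752]
brass 66 [0.0852 0.0934 0.0955]
257 92
side top z 0.18339348976600198
0.12 45 [ 0.4706 -0.1751  0.1241]
0.13 36 [ 0.4721 -0.1735  0.1389]
0.145 47 [ 0.4714 -0.1743  0.1559]
0.165 75 [ 0.4709 -0.178   0.1763]
brass 31 [0.087  0.0928 0.0963]
```

View pics/h3.png

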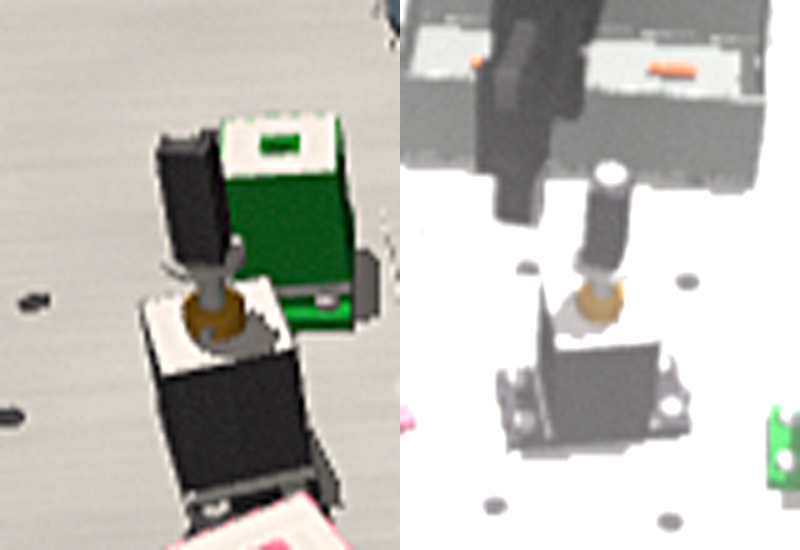

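The gauge stands upright with the collar on the block's top (brass top about 0.095 m; 0.094 expected), and the gripper is clear. Handing in.

```bash
python3 -c "
from rig import *
print(finish_job(), sense()['time_s'])"
```

```text
the job is handed in; nothing more can be done
the job is handed in; nothing more can be done
```

The gauge is standing in the steel block's bore with its rod on the bottom and the collar against the rim. I handed the job in about 23 s into the 51 s allowed. `finish_job()` gives no verdict, so what follows is my own checks.

**What I did**
- I gripped the gauge at 40 N, lifted it from the holder and lowered it into the bore.
- At about 27 mm depth I shifted it roughly 0.7 mm in x and y, because the side force showed it was off centre. The force then dropped to near zero.
- I pushed slowly while the rim moved the collar up the rod, until the rod met the bottom. I then eased off, let go and backed away.

**Last checks**
- **Bottom:** the first force stop, about 58 mm down, was unclear because the force fell away. A second gentle probe stalled at the same height with the force rising to about 13 N, well under the 40 N limit.
- **Depth:** the gauge's top then measured 0.182–0.183 m, which puts the rod about 56–57 mm down. That is within the 46–68 mm range and agrees with the arm's height to within 2 mm.
- **Collar:** its top measured 0.0955–0.0963 m where 0.094 m means flush. That is within camera error, but I did not measure the gap at the rim directly.
- **Upright and clear:** the gauge looked upright in both views, and the gripper was well away from it. I did not measure the tape, gusset, diffuser or pipe again afterwards; the arm never went near them at low height.

**What disagreed or failed**
- The side camera put the holder and bore 3–5 mm too far in +y, so I used the wrist camera's positions.
- My script for fitting the rod's axis failed on the side view, so I checked the tilt by comparing pixels by eye.

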